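Set the fence of the bread slicing guide to its red stop

TASK

Set the bread slicing guide for today's slices: with a fingertip press down the green pad in the middle of the fence's slider to free its brake, and keep it down while you push the fence along the rail until the slider is up against the red stop. Then let the pad come up so that the brake holds the fence there. Do not force the fence along with the brake on, and leave everything else on the table where it is.

Things in the scene. Friction and masses are not known exactly. Their poses are not given: they have to be found in the camera images.
- guide: Bread slicing guide, fixed: pale wooden board 195 mm (x) by 380 mm (y), top 18 mm above the table. Origin: centre of its underside. Its y axis is the way the fence is pushed. An aluminium rail 26 mm wide, top at 30 mm, lies along y at x = 70 mm (the side away from the robot). Two pairs of wooden pillars 110 mm tall at x = 38 and -89 mm, y = 36 to 64 mm, form the knife slot.
- fence (a joint): Travel of the fence's slider in m: 0 at the end away from the knife slot, growing as it is pushed along the guide's +y to the red stop. Pad up: the brake holds it against about 15 N. Pad down: it slides with about 1 N plus 4 N per m/s, no spring.
- pad (a joint): How far the green pad is pressed, in m: 0 up (brake on), 0.005 fully down (brake off). The first 2 mm take 8 to 9 N and ease the brake off; past that the pad gives softly, and fully down takes 10 N. Released, it springs up and the brake grips again at once.
- pad_top (a point): Middle of the green pad's top face, 55 mm above the table when up; moves with slider and pad; axes as the guide's. The pad is 34 mm across (x) by 46 mm along the rail (y), 5 mm proud of the saddle around it, with a lip 4 mm high and 6 mm wide along each end (y = -20 and 20 mm), 34 mm clear between the lips.
- fence_nose (a point): Middle of the front (+y) end face of the fence's slider, 40 mm ahead of the pad's middle, 40 mm above the table; it meets the red stop. Axes as the guide's. The slider is a white saddle on the rail, 80 mm long, 46 mm wide, top at 50 mm; from its front end a wooden fence plate, 8 mm thick, top at 95 mm, reaches 133 mm across the board in -x.
- stop_face (a point): Middle of the red stop's face that the slider comes up against, 40 mm above the table. The stop is a red block, 46 mm wide (x) and 16 mm long (y), 51 mm above the table at its top, clamped on the rail; it does not move. Same axes as the guide.
- bowl: Blue ceramic bowl, 124 mm across, 60 mm tall, at the left. Leave alone. Origin: centre of its underside.
- jar: Glass jar with a screw-top steel lid, 76 mm across, 105 mm tall, at the left. Leave alone. Origin: centre of its underside.
- mug: White mug, 80 mm across, 88 mm tall, handle on its y side, at the right. Leave alone. Origin: centre of its underside.
- butter_case: White butter case with a wooden lid, 89 by 159 mm, 58 mm tall, on the side of the guide away from the robot, past the knife. Leave alone. Origin: centre of its underside.
- bread_knife: Bread knife lying flat along its y axis, 323 mm long, handle (18 mm thick) to -y, on the side of the guide away from the robot. Leave alone. Origin: on its underside, 2 mm from its middle.
- salt_pot: Small white salt pot with a steel top, 44 mm across, 75 mm tall, at the right. Leave alone. Origin: centre of its underside.

How it is judged:
By the outcome, as a careful person would: the job done as asked, in the order asked, and still so for the second after the job is handed in, with the robot touching nothing.
It also fails if it takes over 40 s, if anything falls off the work surface, if the arm or the gripper's body presses on something with over 40 N, if the wrist force passes 120 N, or if a joint passes its speed limit or range.

ROBOT

A 6-joint arm with a two-finger parallel gripper is mounted at the origin on the work surface. World frame = base frame: x ahead of the robot, y to its left, z up, the work surface at z = 0. Lengths are in m, angles in degrees, forces in N, time in s.
With the tool pointing down it reaches from about 0.275 to 0.825 m from the base axis. Payload 5.2 kg.
Tool frame: the origin (TCP) lies at the very end of the fingers, on their centre line; the grasp point (between the pads) lies bot.pinch_z behind it (bot.pinch_z is the distance from the TCP to the grasp point, in m); z points along the fingers, y is the direction in which the jaws open and shut (so a half turn about z gives the same grasp; the last joint's range is limited). The gripper opens to 93 mm and grips with 3 to 60 N. Pads are 15 mm wide; open, the fingers measure 128 mm over their backs; the gripper's body (75 mm by 188 mm) begins 65 mm behind the grasp point.
Start: joints at [-80.604, 14.817, 87.949, -0, 77.235, -11.62], TCP at [0.197, -0.513, 0.219] pointing down, gripper open.
Joint ranges: [-179.93, 179.93], [-52.35, 119.4], [10.71, 147.94], [-69.91, 249.91], [12.55, 155.21], [-178.61, 178.61]. Speed limits (degrees/s): [147.25, 147.25, 180, 180, 180, 180].

INTERFACE

Orientations are given as a 3x3 rotation matrix whose columns are the frame's x, y, z axes.
In Python, from workcell import bot gives the robot as it stands.
- The arm moves only by the tool send_rows, never from a script. Its arguments are lists of equal length, an entry for each row: "delta_pos": the shift along the tool's x, y, z in mm, a list of three; "turn": the turn, a rotation vector about the tool's x, y, z in rad, a list of three; "hand": the closure, from -1 (fully open) to 1 (shut). A call has 1 to 5 rows; each row shifts and turns the pose as measured when the row begins, along the tool's axes as they then stand; what a row does not reach is not made up. A row lasts 1/10 s, in which the tool goes at most 50 mm and 8.59 degrees, less where a joint would pass 70% of its speed; a pose out of reach is approached as far as the arm can. A call is refused whole if a number of a shift passes 50 or a number of a turn 0.15, either way. A call with a gripper value outside its range is refused whole. The fingers move at their own pace and stop on an object; "newtons" is the grip in N (left out, the last holds). Time passes only in rows, so rows that do not move let the fingers close. It gives the time, the measured TCP pose, the force and the opening at its end, in the units of the state.
- bot.get_state(): the state, without advancing time (a new reading comes with each control period).
- bot.snapshot(name): name is "scene" or "top" or "wrist"; returns (picture, depth): 420x560x3 uint8, red, green, blue; 420x560 float32, m along the optical axis (not along the pixel's ray), 0 where there is no reading.
- bot.calibration(name): a dict with "fx", "fy", "cx", "cy" (pixels), "world_from_camera" (4x4, takes a point from camera to world coordinates). Camera axes: x right, y up, looking along -z (the intrinsics and any distortion apply to the point x, -y, -z); pixel columns grow to the right and rows downward; lengths in m; the calibration is good to about 2 mm. A picture is of the moment at which its call begins: read the wrist's pose just before it. calibration takes no time and is no camera call; for the wrist camera it gives the pose at the moment of the call.
- bot.hand_in(): hands the job in, once; it reports no verdict.
Trained networks look in the newest picture that a camera, given by its name, has taken for a name from the list of things; names that differ only in an ending like _2 or _b are one class to them, and where a whole thing is asked for, a point or a joint stands for the part that bears it (a point fixed in the world has none). Each returns a list of dicts, best first, with "p" (0 to 1); they miss things now and then, are a little off and sometimes report something else, mostly with a low value. They report only what shows in the picture. A call takes as long as a camera call.
- bot.trace(camera, thing): "region" (420x560 bool, what is visible of it) and "centre" ([column, row] as shares, 0 to 1, of the picture: columns of its width, rows of its height, amid what is visible of it).
- bot.place_of(camera, thing): "centre" ([column, row] as shares, 0 to 1, of the picture: columns of its width, rows of its height: a listed point, or the origin of a listed thing).
The state is a dict: "t": time; "qpos": joint angles; "joint_velocities": joint speeds; "tau": joint torques, N m; "tcp_pos": TCP position; "tcp_rot": TCP orientation; "wrist_force": force on the tool from outside, world axes, zero at the start; "wrist_torque": the same for the moment, N m; "opening": opening from 0.0 (shut) to 1.0 (fully open).
Only numpy, scipy, OpenCV 4.12 (cv2) and the standard library are available. Lean on these libraries where they do the work, as an engineer would, in place of code of your own. Each camera call takes 0.05 s, during which the arm holds its last target.

## Working session

There is one attempt and no reset: what is moved stays moved. The work goes in short steps, Python scripts to look and compute and a tool call to move; the robot and the scene stay as the last step left them, time stands still between calls to the robot, and variables do not carry over. Pictures are saved under pics/ and viewed, and the job is handed in when it is done.

Besides the shell and the picture viewer there is one more tool, called after "Emit:" as name(argument=value, ...) on one line, values as JSON. send_rows: Moves the arm, as the interface text tells. Its arguments: {"type":"object","properties":{"delta_pos":{"type":"array"},"turn":{"type":"array"},"hand":{"type":"array"},"newtons":{"type":"number"}},"required":["delta_pos","turn","hand"]}

```bash
mkdir -p pics; ls; cat > h.py <<'E'
import numpy as np,cv2
from workcell import bot
def save(n,name):
    p,d=bot.snapshot(n); cv2.imwrite(f'pics/{name}.png',cv2.cvtColor(p,cv2.COLOR_RGB2BGR)); return p,d
def world(n,uv,depth,c=None):
    c=c or bot.calibration(n); u,v=uv
    x=(u-c['cx'])/c['fx']*depth; y=(v-c['cy'])/c['fy']*depth
    return (np.array(c['world_from_camera'])@[x,-y,-depth,1])[:3]
def ray(n,uv):
    c=bot.calibration(n);T=np.array(c['world_from_camera'])
    d=T[:3,:3]@[(uv[0]-c['cx'])/c['fx'],-(uv[1]-c['cy'])/c['fy'],-1]
    return T[:3,3],d
E
python3 - <<'E'
from h import *
np.set_printoptions(precision=4,suppress=True)
s=bot.get_state(); print(s['t'],s['tcp_pos'],s['tcp_rot'],s['opening'],s['wrist_force'],bot.pinch_z)
for n in ['scene','top']:
    p,d=save(n,n+'0'); c=bot.calibration(n);print(n,{k:(v if not k.startswith('world') else np.array(v)) for k,v in c.items()})
    for t in ['pad_top','fence_nose','stop_face','guide']:
        for r in bot.place_of(n,t)[:2]:
            uv=np.array(r['centre'])*[560,420]; dd=d[int(uv[1]),int(uv[0])]
            print(n,t,r['p'],uv,world(n,uv,dd),end=' ')
            o,dr=ray(n,uv)
            z={'pad_top':.055,'fence_nose':.04,'stop_face':.04,'guide':0}[t]; print('planeZ',o+dr*(z-o[2])/dr[2])
E
```

```text
pics
0.0 [ 0.1972 -0.5129  0.2178] [[ 0.9335  0.3586 -0.0003]
 [ 0.3586 -0.9335  0.0017]
 [ 0.0003 -0.0017 -1.    ]] 1.001339147308183 [ 0.2033 -0.0093  0.5087] 0.0188
scene {'fx': 514.7243294465708, 'fy': 514.7243294465708, 'cx': 282.0871408888208, 'cy': 204.5271802961507, 'world_from_camera': array([[-0.7323, -0.4075,  0.5456,  1.2679],
       [ 0.6808, -0.4194,  0.6005,  0.7185],
       [-0.0158,  0.8112,  0.5846,  0.7707],
       [ 0.    ,  0.    ,  0.    ,  1.    ]])}
scene pad_top 0.6 [271.992 201.516] [ 0.6076 -0.0441  0.0537] planeZ [ 0.6088 -0.0427  0.055 ]
scene fence_nose 0.95 [283.976 211.302] [ 0.6042 -0.0058  0.043 ] planeZ [ 0.6015 -0.0088  0.04  ]
scene stop_face 0.85 [305.816 233.1  ] [0.6309 0.094  0.0495] planeZ [0.6225 0.0857 0.04  ]
scene guide 0.57 [320.88  230.286] [0.6    0.1107 0.05  ] planeZ [0.5537 0.0686 0.    ]
scene guide 0.38 [277.088 253.806] [0.6881 0.0603 0.0021] planeZ [0.6864 0.0585 0.    ]
top {'fx': 503.1524087919162, 'fy': 503.1524087919162, 'cx': 279.33918234540823, 'cy': 214.6157049349148, 'world_from_camera': array([[ 0.0121,  0.9972, -0.0737,  0.522 ],
       [-0.9998,  0.0108, -0.0181, -0.0017],
       [-0.0173,  0.0739,  0.9971,  1.3127],
       [ 0.    ,  0.    ,  0.    ,  1.    ]])}
top pad_top 0.47 [306.88  214.914] [ 0.6151 -0.0479  0.0538] planeZ [ 0.615  -0.0479  0.055 ]
top fence_nose 0.8 [291.2  216.09] [ 0.6135 -0.0088  0.0287] planeZ [ 0.6127 -0.0087  0.04  ]
top stop_face 0.71 [254.8   208.698] [0.6294 0.0831 0.0528] planeZ [0.6305 0.0839 0.04  ]
top guide 0.9 [258.776 240.282] [0.551  0.0741 0.0137] planeZ [0.5513 0.0749 0.    ]
```

View pics/scene0.png

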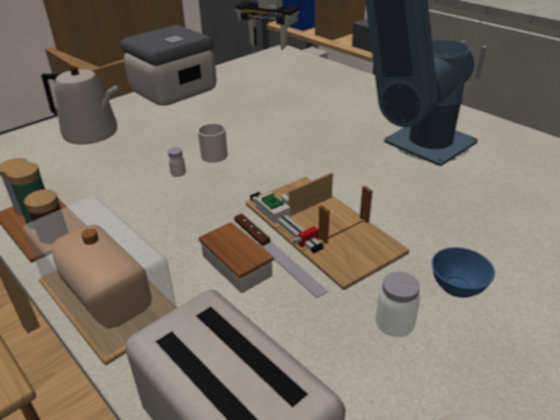

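View pics/top0.png

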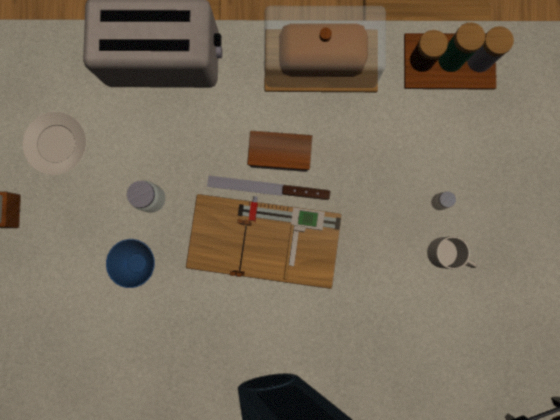

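The pictures show the green pad at top (307,218) and scene (272,201), and the red stop at top (253,209). The two views agree to within about 8 mm, and the guide's y axis is yawed about -6.5°. I'll move above the pad for a closer look.

Emit:
send_rows(delta_pos=[[42, -22, -8], [42, -22, -8], [42, -22, -8], [42, -22, -8], [42, -22, -8]], turn=[[0, 0, 0], [0, 0, 0], [0, 0, 0], [0, 0, 0], [0, 0, 0]], hand=[1, 1, 1, 1, 1], newtons=20)

```text
t: 1.0
tcp_pos: [0.3547, -0.3351, 0.2579]
tcp_rot: [[0.938, 0.348, -0.001], [0.348, -0.938, 0.001], [-0.001, -0.001, -1.0]]
wrist_force: [0.2, -0.3, 1.0]
opening: 0.621
```

Emit:
send_rows(delta_pos=[[42, -22, -8], [42, -22, -8], [42, -22, -8], [42, -22, -8], [42, -22, -8]], turn=[[0, 0, 0], [0, 0, 0], [0, 0, 0], [0, 0, 0], [0, 0, 0]], hand=[1, 1, 1, 1, 1])

```text
t: 1.5
tcp_pos: [0.5184, -0.1509, 0.3008]
tcp_rot: [[0.938, 0.346, 0.002], [0.346, -0.938, -0.002], [0.001, 0.002, -1.0]]
wrist_force: [-0.6, -1.5, -0.1]
opening: 0.186
```

Emit:
send_rows(delta_pos=[[0, 0, 0], [0, 0, 0], [0, 0, 0], [0, 0, 0], [0, 0, 0]], turn=[[0, 0, -0.14], [0, 0, -0.14], [0, 0, -0.14], [0, 0, -0.14], [0, 0, -0.14]], hand=[1, 1, 1, 1, 1])

```text
t: 2.0
tcp_pos: [0.5236, -0.1428, 0.3022]
tcp_rot: [[0.462, 0.887, 0.006], [0.887, -0.462, -0.001], [0.001, 0.006, -1.0]]
wrist_force: [-1.2, 0.2, 0.1]
opening: 0.008
```

Emit:
send_rows(delta_pos=[[0, 0, 0], [0, 0, 0], [0, 0, 0], [25, 5, 0], [25, 5, 0]], turn=[[0, 0, -0.14], [0, 0, -0.14], [0, 0, -0.09], [0, 0, 0], [0, 0, 0]], hand=[1, 1, 1, 1, 1])

```text
t: 2.5
tcp_pos: [0.538, -0.0953, 0.3022]
tcp_rot: [[0.094, 0.996, 0.005], [0.996, -0.094, -0.003], [-0.002, 0.006, -1.0]]
wrist_force: [-0.3, -0.6, -0.1]
opening: 0.005
```

```bash
python3 - <<'E'
from h import *
np.set_printoptions(precision=4,suppress=True)
s=bot.get_state(); print(s['t'],s['tcp_pos'],s['tcp_rot'])
n='wrist'
c=bot.calibration(n);print(np.array(c['world_from_camera']))
p,d=save(n,'w1')
for t in ['pad_top','fence_nose','stop_face','guide']:
        for r in bot.place_of(n,t)[:2]:
            uv=np.array(r['centre'])*[560,420]; dd=d[int(uv[1]),int(uv[0])]
            print(n,t,r['p'],uv,world(n,uv,dd,c),end=' ')
            o,dr=ray(n,uv)
            z={'pad_top':.055,'fence_nose':.04,'stop_face':.04,'guide':0}[t]; print('planeZ',o+dr*(z-o[2])/dr[2])
E
```

```text
2.5 [ 0.538  -0.0953  0.3022] [[ 0.0941  0.9955  0.0055]
 [ 0.9956 -0.0941 -0.0026]
 [-0.002   0.0057 -1.    ]]
[[ 0.9956  0.0929  0.0158  0.5429]
 [-0.094   0.9671  0.2364 -0.0297]
 [ 0.0067 -0.2369  0.9715  0.469 ]
 [ 0.      0.      0.      1.    ]]
wrist pad_top 0.89 [331.296 129.318] [ 0.6012 -0.0448  0.057 ] planeZ [ 0.6017 -0.0424  0.055 ]
wrist fence_nose 0.63 [339.696  93.198] [ 0.6177 -0.0038  0.0308] planeZ [ 0.6159 -0.0034  0.04  ]
wrist stop_face 0.86 [340.088   8.904] [0.6204 0.0846 0.0464] planeZ [0.6209 0.0864 0.04  ]
wrist guide 0.87 [275.688  41.286] [0.5459 0.0642 0.0174] planeZ [0.5455 0.0672 0.    ]
```

View pics/w1.png

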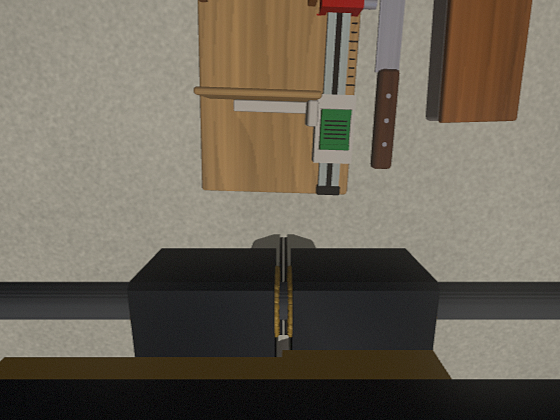

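The wrist view shows the green pad at (335,129), the red stop at (342,5) and the rail nearly vertical, so the tool yaw is close. I'll segment by colour and depth for precision.

```bash
cat >> h.py <<'E'
def seg(n,p,d,c,lo,hi,hs,mina=20):
    hsv=cv2.cvtColor(p,cv2.COLOR_RGB2HSV)
    m=np.zeros(p.shape[:2],np.uint8)
    for a,b in hs: m|=cv2.inRange(hsv,(a,110,50),(b,255,255))
    v,u=np.nonzero(m>0); P=np.array([world(n,(x,y),d[y,x],c) for x,y in zip(u,v) if d[y,x]>0])
    k=(P[:,2]>lo)&(P[:,2]<hi)&(abs(P[:,0]-.61)<.06)&(abs(P[:,1]-.03)<.15)
    return P[k]
E
python3 - <<'E'
from h import *
np.set_printoptions(precision=4,suppress=True)
for n in ['wrist','top','scene']:
    c=bot.calibration(n); p,d=bot.snapshot(n)
    G=seg(n,p,d,c,.04,.065,[(45,85)]); Rd=seg(n,p,d,c,.044,.06,[(0,6),(174,180)])
    for nm,P in (('green',G),('red',Rd)):
        if len(P)>5:
            r=cv2.minAreaRect((P[:,:2]*1000).astype(np.float32)); print(n,nm,len(P),'med z',np.median(P[:,2]),'rect',r,'minmax',P.min(0),P.max(0))
E
```

```text
wrist green 943 med z 0.056705999007917174 rect ((605.7207641601562, -45.49701690673828), (45.40884017944336, 35.459373474121094), 82.60245513916016) minmax [ 0.5859 -0.0697  0.0481] [ 0.6249 -0.0215  0.0623]
wrist red 373 med z 0.05166244532520059 rect ((622.7850952148438, 87.73734283447266), (8.670798301696777, 47.90232849121094), 86.14632415771484) minmax [0.5988 0.082  0.0441] [0.6468 0.0936 0.0543]
top green 123 med z 0.056789293493859194 rect ((606.3887939453125, -49.238975524902344), (40.52782440185547, 29.89862632751465), 82.37018585205078) minmax [ 0.5897 -0.0705  0.0509] [ 0.6223 -0.0282  0.0636]
top red 118 med z 0.05160051796748755 rect ((624.46337890625, 88.18195343017578), (16.21148681640625, 45.79658126831055), 81.26871490478516) minmax [0.6012 0.08   0.0451] [0.6465 0.0977 0.0573]
scene green 148 med z 0.05604958698785001 rect ((607.6918334960938, -42.607398986816406), (48.14363479614258, 30.277189254760742), 80.25569915771484) minmax [ 0.5901 -0.0649  0.0507] [ 0.6256 -0.0207  0.0621]
scene red 137 med z 0.05053898766404186 rect ((624.2693481445312, 94.68734741210938), (19.708948135375977, 48.030303955078125), 83.25621032714844) minmax [0.6011 0.0824 0.044 ] [0.6491 0.1058 0.0545]
```

Emit:
send_rows(delta_pos=[[11, 13, 35], [11, 13, 35], [11, 13, 35], [11, 13, 35], [11, 11, 25]], turn=[[0, 0, 0.037], [0, 0, 0], [0, 0, 0], [0, 0, 0], [0, 0, 0]], hand=[1, 1, 1, 1, 1])

```text
t: 3.4
tcp_pos: [0.6134, -0.0563, 0.1389]
tcp_rot: [[0.14, 0.99, 0.018], [0.99, -0.14, -0.009], [-0.007, 0.019, -1.0]]
wrist_force: [0.3, -0.5, 1.0]
opening: 0.004
```

```bash
python3 - <<'E'
from h import *
np.set_printoptions(precision=4,suppress=True)
n='wrist'
c=bot.calibration(n);p,d=save(n,'w2'); s=bot.get_state();print(s['tcp_pos'],s['tcp_rot'],s['wrist_force'])
G=seg(n,p,d,c,.04,.065,[(45,85)]); Rd=seg(n,p,d,c,.044,.06,[(0,6),(174,180)])
for nm,P in (('green',G),('red',Rd)):
        if len(P)>5:
            r=cv2.minAreaRect((P[:,:2]*1000).astype(np.float32)); print(n,nm,len(P),'med z',np.median(P[:,2]),'rect',r,'minmax',P.min(0),P.max(0))
for t in ['pad_top','fence_nose','stop_face']:
  for r in bot.place_of(n,t)[:1]:
    uv=np.array(r['centre'])*[560,420]; o,dr=ray(n,uv); z=.055 if t=='pad_top' else .04; print(t,r['p'],uv,o+dr*(z-o[2])/dr[2])
E
```

```text
[ 0.6128 -0.0545  0.1346] [[ 0.1399  0.9901  0.0135]
 [ 0.9902 -0.1398 -0.0069]
 [-0.0049  0.0143 -0.9999]] [-0.4958  1.6505 -2.1148]
wrist green 2256 med z 0.05652286040637415 rect ((605.5220336914062, -46.066200256347656), (47.22339630126953, 34.40774917602539), 82.59136962890625) minmax [ 0.5861 -0.0717  0.04  ] [ 0.6243 -0.0208  0.0621]
wrist red 533 med z 0.05118544911928724 rect ((622.29736328125, 85.89745330810547), (4.391722679138184, 46.31055450439453), 84.98190307617188) minmax [0.5993 0.0819 0.044 ] [0.6456 0.09   0.0543]
pad_top 0.87 [266.504 199.29 ] [ 0.6021 -0.0447  0.055 ]
fence_nose 0.96 [270.592 138.6  ] [ 0.612  -0.0031  0.04  ]
stop_face 0.88 [264.376   9.618] [0.6219 0.085  0.04  ]
```

View pics/w2.png

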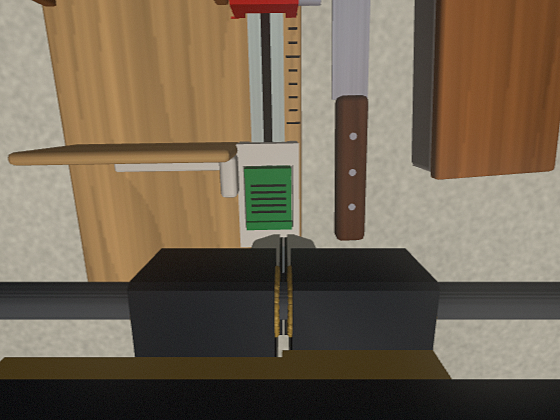

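Emit:
send_rows(delta_pos=[[7, -8, 20], [0, 0, 20], [0, 0, 15], [0, 0, 5], [0, 0, 0]], turn=[[0.0135, 0.005, 0], [0, 0, 0], [0, 0, 0], [0, 0, 0], [0, 0, 0]], hand=[1, 1, 1, 1, 1])

```text
t: 4.1
tcp_pos: [0.6118, -0.0545, 0.092]
tcp_rot: [[0.143, 0.989, 0.024], [0.99, -0.142, -0.009], [-0.006, 0.025, -1.0]]
wrist_force: [0.3, 0.0, -0.2]
opening: 0.006
```

```bash
python3 - <<'E'
from h import *
np.set_printoptions(precision=4,suppress=True)
p,d=save('wrist','w3'); s=bot.get_state();print(s['t'],s['tcp_pos'],s['tcp_rot'],s['wrist_force'])
E
```

```text
4.15 [ 0.6122 -0.0546  0.0925] [[ 0.1426  0.9895  0.0248]
 [ 0.9898 -0.1424 -0.0095]
 [-0.0058  0.0259 -0.9996]] [ 0.0688 -0.3349 -0.6972]
```

View pics/w3.png

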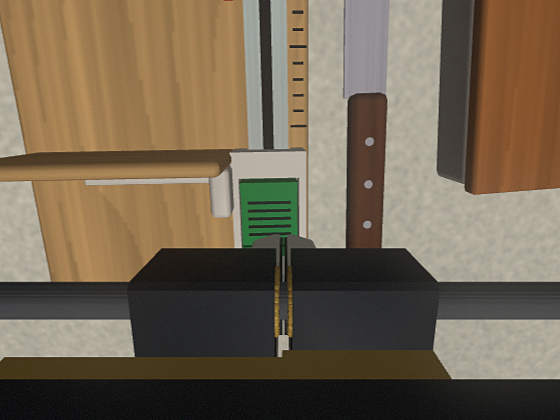

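Emit:
send_rows(delta_pos=[[8, -7, 0], [5, -4, 0], [2, -2, 0]], turn=[[0.025, 0.005, 0], [0.02, 0.005, 0], [0.01, 0, 0]], hand=[1, 1, 1])

```text
t: 4.45
tcp_pos: [0.6021, -0.0378, 0.0963]
tcp_rot: [[0.144, 0.989, -0.027], [0.99, -0.143, 0.008], [0.004, -0.028, -1.0]]
wrist_force: [0.1, -0.2, -0.2]
opening: 0.006
```

Emit:
send_rows(delta_pos=[[-6, 5, 0], [0, 0, 0], [0, 0, 0]], turn=[[-0.027, -0.003, 0], [0, 0, 0], [0, 0, 0]], hand=[1, 1, 1])

```text
t: 4.75
tcp_pos: [0.6069, -0.0431, 0.0971]
tcp_rot: [[0.142, 0.99, -0.001], [0.99, -0.142, 0.002], [0.002, -0.001, -1.0]]
wrist_force: [-0.5, -1.0, 0.1]
opening: 0.007
```

Emit:
send_rows(delta_pos=[[0, 0, 10], [0, 0, 10], [0, 0, 8], [0, 0, 0], [0, 0, 0]], turn=[[0, 0, 0], [0, 0, 0], [0, 0, 0], [0, 0, 0], [0, 0, 0]], hand=[1, 1, 1, 1, 1])

```text
t: 5.25
tcp_pos: [0.6059, -0.0422, 0.0653]
tcp_rot: [[0.142, 0.99, -0.004], [0.99, -0.142, 0.003], [0.002, -0.005, -1.0]]
wrist_force: [-0.3, -0.3, 0.2]
opening: 0.003
```

```bash
python3 - <<'E'
from h import *
np.set_printoptions(precision=4,suppress=True)
p,d=save('wrist','w4');p,d=save('scene','s4'); s=bot.get_state();print(s['t'],s['tcp_pos'],s['tcp_rot'],s['wrist_force'])
q=cv2.resize(cv2.imread('pics/s4.png')[150:290,200:390],None,fx=4,fy=4,interpolation=cv2.INTER_CUBIC);cv2.imwrite('pics/s4c.png',q)
E
```

```text
5.35 [ 0.6059 -0.0422  0.0657] [[ 0.1417  0.9899 -0.0039]
 [ 0.9899 -0.1417  0.0027]
 [ 0.0021 -0.0043 -1.    ]] [ 0.0034 -0.0553  0.3105]
```

View pics/w4.png

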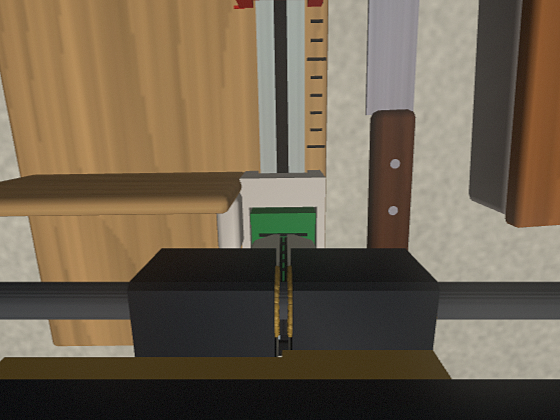

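View pics/s4c.png

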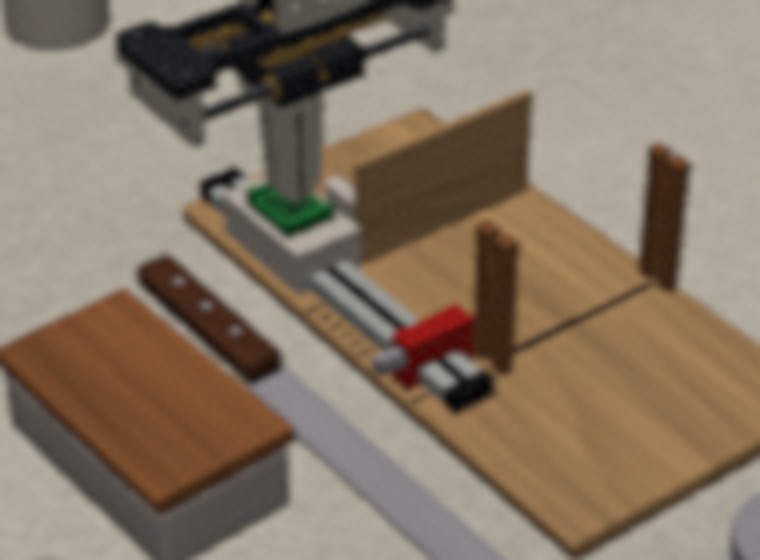

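The fingertip hangs centred over the pad, between the lips. I'll press down gently now.

Emit:
send_rows(delta_pos=[[0, 0, 5], [0, 0, 4], [0, 0, 2]], turn=[[0, 0, 0], [0, 0, 0], [0, 0, 0]], hand=[1, 1, 1])

```text
t: 5.65
tcp_pos: [0.6068, -0.0425, 0.055]
tcp_rot: [[0.142, 0.99, -0.002], [0.99, -0.142, 0.002], [0.002, -0.002, -1.0]]
wrist_force: [-0.4, -0.2, 1.5]
opening: 0.006
```

Emit:
send_rows(delta_pos=[[0, 0, 2], [0, 0, 2]], turn=[[0, 0, 0], [0, 0, 0]], hand=[1, 1])

```text
t: 5.85
tcp_pos: [0.6069, -0.0425, 0.0522]
tcp_rot: [[0.142, 0.99, -0.001], [0.99, -0.142, 0.002], [0.002, -0.001, -1.0]]
wrist_force: [-3.6, 0.1, 8.8]
opening: 0.005
```

Emit:
send_rows(delta_pos=[[0, 0, 2], [0, 0, 2]], turn=[[0, 0, 0], [0, 0, 0]], hand=[1, 1])

```text
t: 6.05
tcp_pos: [0.6069, -0.0425, 0.0505]
tcp_rot: [[0.141, 0.99, -0.0], [0.99, -0.141, 0.001], [0.001, -0.0, -1.0]]
wrist_force: [-3.6, 0.4, 9.5]
opening: 0.002
```

Emit:
send_rows(delta_pos=[[0, 0, 2], [0, 0, 2]], turn=[[0, 0, 0], [0, 0, 0]], hand=[1, 1])

```text
t: 6.25
tcp_pos: [0.607, -0.0425, 0.0502]
tcp_rot: [[0.141, 0.99, 0.001], [0.99, -0.141, 0.001], [0.001, 0.001, -1.0]]
wrist_force: [-6.1, 1.3, 14.3]
opening: 0.009
```

Emit:
send_rows(delta_pos=[[2, -0.3, 2], [3, -0.3, 2], [3, 0, 2]], turn=[[0, 0, 0], [0, 0, 0], [0, 0, 0]], hand=[1, 1, 1])

```text
t: 6.55
tcp_pos: [0.6078, -0.0358, 0.0502]
tcp_rot: [[0.141, 0.99, 0.004], [0.99, -0.141, -0.002], [-0.002, 0.004, -1.0]]
wrist_force: [-6.2, -0.9, 14.1]
opening: 0.004
```

```bash
python3 - <<'E'
from h import *
np.set_printoptions(precision=4,suppress=True)
p,d=save('wrist','w5'); s=bot.get_state();print(s['t'],s['tcp_pos'],s['wrist_force'])
E
```

```text
6.6 [ 0.6079 -0.0353  0.0502] [-5.1983  0.1534 13.6382]
```

View pics/w5.png

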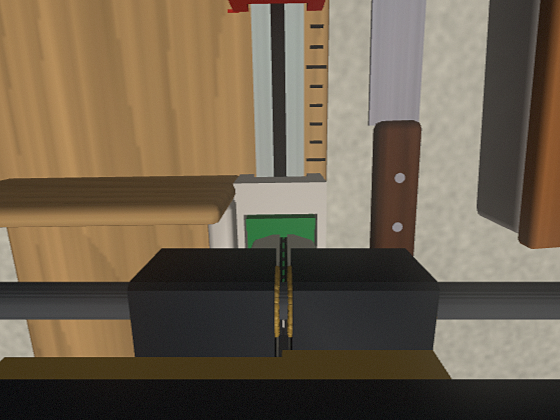

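Emit:
send_rows(delta_pos=[[4, -0.3, 2], [5, -0.3, 2], [5, 0, 2], [5, 0, 2], [5, 0, 2]], turn=[[0, 0, 0], [0, 0, 0], [0, 0, 0], [0, 0, 0], [0, 0, 0]], hand=[1, 1, 1, 1, 1])

```text
t: 7.1
tcp_pos: [0.6107, -0.0133, 0.0502]
tcp_rot: [[0.14, 0.99, 0.008], [0.99, -0.14, -0.007], [-0.006, 0.009, -1.0]]
wrist_force: [-4.8, -0.4, 13.5]
opening: 0.005
```

Emit:
send_rows(delta_pos=[[5, 0, 2], [5, 0, 2], [5, 0, 2], [5, 0, 2], [5, 0, 2]], turn=[[0.002, 0.002, 0], [0.002, 0.002, 0], [0.002, 0.002, 0], [0.002, 0.002, 0], [0.002, 0.002, 0]], hand=[1, 1, 1, 1, 1])

```text
t: 7.6
tcp_pos: [0.6138, 0.0109, 0.0502]
tcp_rot: [[0.139, 0.99, 0.002], [0.99, -0.139, 0.001], [0.001, 0.002, -1.0]]
wrist_force: [-6.0, -0.1, 13.7]
opening: 0.005
```

```bash
python3 - <<'E'
from h import *
np.set_printoptions(precision=4,suppress=True)
p,d=save('wrist','w6'); s=bot.get_state();print(s['t'],s['tcp_pos'],s['wrist_force'])
E
```

```text
7.65 [0.6139 0.0117 0.0502] [-4.7978  1.0425 12.6483]
```

View pics/w6.png

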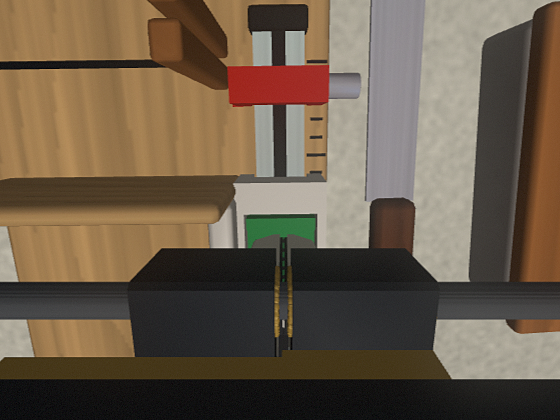

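The picture shows the slider nose at row 178 and the stop at row 104. The pad stays put under the finger with no slip, and about 30 mm is left.

Emit:
send_rows(delta_pos=[[4, 0, 2], [5, 0, 2], [5, 0, 2], [5, 0, 2], [3, 0, 2]], turn=[[0, 0, 0], [0.001, 0.001, 0], [0.001, 0.001, 0], [0.001, 0.001, 0], [0, 0, 0]], hand=[1, 1, 1, 1, 1])

```text
t: 8.15
tcp_pos: [0.6166, 0.033, 0.0502]
tcp_rot: [[0.138, 0.99, 0.003], [0.99, -0.138, 0.001], [0.002, 0.003, -1.0]]
wrist_force: [-5.1, -1.2, 13.3]
opening: 0.005
```

Emit:
send_rows(delta_pos=[[2, 0, 2], [2, 0, 2], [2, 0, 2]], turn=[[0, 0, 0], [0, 0, 0], [0, 0, 0]], hand=[1, 1, 1])

```text
t: 8.45
tcp_pos: [0.6173, 0.0389, 0.0502]
tcp_rot: [[0.137, 0.991, 0.005], [0.991, -0.137, -0.0], [0.0, 0.005, -1.0]]
wrist_force: [-6.3, 0.1, 12.9]
opening: 0.004
```

Emit:
send_rows(delta_pos=[[2, 0, 2], [2, 0, 2]], turn=[[0, 0, 0], [0, 0, 0]], hand=[1, 1])

```text
t: 8.65
tcp_pos: [0.6179, 0.0427, 0.0502]
tcp_rot: [[0.136, 0.991, 0.007], [0.991, -0.136, -0.001], [-0.001, 0.007, -1.0]]
wrist_force: [-5.2, -0.4, 13.8]
opening: 0.009
```

```bash
python3 - <<'E'
from h import *
np.set_printoptions(precision=4,suppress=True)
p,d=save('wrist','w7'); s=bot.get_state();print(s['t'],s['tcp_pos'],s['wrist_force'])
E
```

```text
8.7 [0.6179 0.043  0.0502] [-5.5886 -0.0578 12.5328]
```

View pics/w7.png

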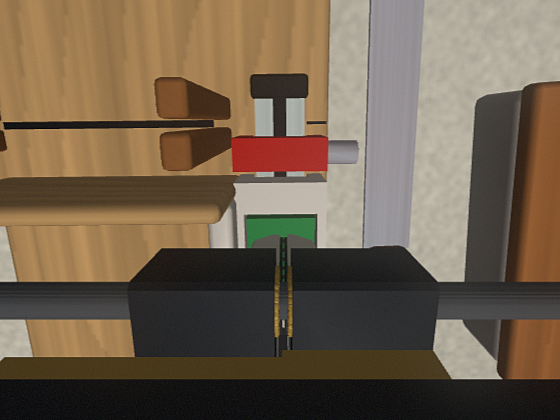

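A gap of about 2 to 3 mm remains (red edge at row 171, nose at row 178).

Emit:
send_rows(delta_pos=[[1.5, 0, 2], [1.5, 0, 2]], turn=[[0, 0, 0], [0, 0, 0]], hand=[1, 1])

```text
t: 8.9
tcp_pos: [0.6182, 0.0457, 0.0502]
tcp_rot: [[0.136, 0.991, 0.008], [0.991, -0.136, -0.002], [-0.001, 0.009, -1.0]]
wrist_force: [-5.2, 0.6, 13.3]
opening: 0.003
```

Emit:
send_rows(delta_pos=[[1.5, 0, 2], [1.5, 0, 2]], turn=[[0, 0, 0], [0, 0, 0]], hand=[1, 1])

```text
t: 9.1
tcp_pos: [0.6186, 0.0484, 0.0502]
tcp_rot: [[0.136, 0.991, 0.01], [0.991, -0.135, -0.003], [-0.002, 0.01, -1.0]]
wrist_force: [-5.2, -3.5, 12.2]
opening: 0.004
```

```bash
python3 - <<'E'
from h import *
np.set_printoptions(precision=4,suppress=True)
p,d=save('wrist','w8'); s=bot.get_state();print(s['t'],s['tcp_pos'],s['wrist_force'])
q=cv2.resize(cv2.imread('pics/w8.png')[110:260,190:370],None,fx=4,fy=4,interpolation=cv2.INTER_CUBIC);cv2.imwrite('pics/w8c.png',q)
E
```

```text
9.15 [0.6186 0.0484 0.0502] [-4.2411 -0.1997 13.2086]
```

View pics/w8c.png

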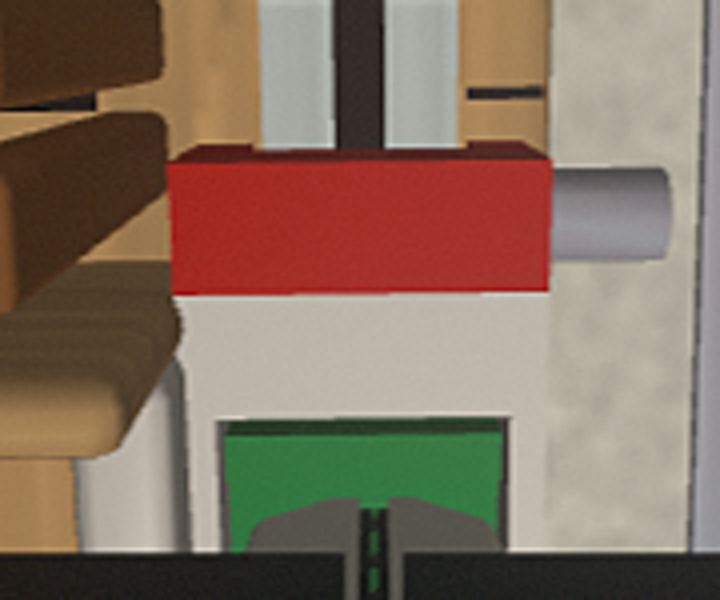

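It looks like contact. I'll push a little more to confirm by force.

Emit:
send_rows(delta_pos=[[1.5, 0, 2], [2, 0, 2], [2, 0, 2]], turn=[[0, 0, 0], [0, 0, 0], [0, 0, 0]], hand=[1, 1, 1])

```text
t: 9.45
tcp_pos: [0.6189, 0.0489, 0.0502]
tcp_rot: [[0.134, 0.991, 0.011], [0.991, -0.133, -0.013], [-0.011, 0.012, -1.0]]
wrist_force: [-7.4, -6.0, 13.4]
opening: 0.007
```

Stalled with -6 N along the rail, so the slider is against the stop. Lift off.

Emit:
send_rows(delta_pos=[[0, 0, -3], [0, 0, -8], [0, 0, -15], [0, 0, -20], [0, 0, -20]], turn=[[0, 0, 0], [0, 0, 0], [0, 0, 0], [0, 0, 0], [0, 0, 0]], hand=[1, 1, 1, 1, 1])

```text
t: 9.95
tcp_pos: [0.6164, 0.0493, 0.1175]
tcp_rot: [[0.134, 0.991, 0.007], [0.991, -0.134, -0.013], [-0.012, 0.008, -1.0]]
wrist_force: [0.4, 0.1, 0.5]
opening: 0.005
```

Emit:
send_rows(delta_pos=[[0, 0, -25], [0, 0, -25], [-20, 0, -20], [0, 0, 0], [0, 0, 0]], turn=[[0, 0, 0], [0, 0, 0], [0, 0, 0], [0, 0, 0], [0, 0, 0]], hand=[1, 1, 1, 1, 1])

```text
t: 10.45
tcp_pos: [0.6145, 0.0308, 0.1935]
tcp_rot: [[0.133, 0.991, 0.012], [0.991, -0.133, -0.013], [-0.011, 0.014, -1.0]]
wrist_force: [-0.5, -0.2, -0.7]
opening: 0.007
```

```bash
python3 - <<'E'
from h import *
np.set_printoptions(precision=4,suppress=True)
n='wrist'
c=bot.calibration(n);p,d=save(n,'w9'); s=bot.get_state();print(s['t'],s['tcp_pos'],s['wrist_force'])
G=seg(n,p,d,c,.04,.065,[(45,85)]); Rd=seg(n,p,d,c,.044,.06,[(0,6),(174,180)])
for nm,P in (('green',G),('red',Rd)):
   print(nm,len(P),np.median(P[:,2]),cv2.minAreaRect((P[:,:2]*1000).astype(np.float32)))
for cam in ('wrist','scene'):
  if cam=='scene': save('scene','s9')
  for t in ['pad_top','fence_nose','stop_face']:
   for r in bot.place_of(cam,t)[:1]:
    uv=np.array(r['centre'])*[560,420]; o,dr=ray(cam,uv); z=.055 if t=='pad_top' else .04; print(cam,t,r['p'],uv,o+dr*(z-o[2])/dr[2])
a=cv2.imread('pics/w9.png')[40:320,150:450];cv2.imwrite('pics/w9c.png',cv2.resize(a,None,fx=2,fy=2))
E
```

```text
10.5 [0.6147 0.0308 0.1936] [-0.6262  0.386   0.1901]
green 1534 0.05653902417186665 ((616.9628295898438, 45.290531158447266), (46.108665466308594, 33.0426025390625), 82.6703872680664)
red 988 0.05185710955236178 ((623.2567749023438, 92.91675567626953), (15.3435640335083, 46.15473556518555), 82.33248901367188)
wrist pad_top 0.89 [278.992 181.398] [0.6141 0.0428 0.055 ]
wrist fence_nose 0.68 [282.52 127.68] [0.6232 0.0888 0.04  ]
wrist stop_face 0.71 [282.8  132.09] [0.6227 0.0849 0.04  ]
scene pad_top 0.65 [293.384 218.694] [0.6191 0.0419 0.055 ]
scene fence_nose 0.74 [308.896 232.092] [0.6149 0.088  0.04  ]
scene stop_face 0.62 [306.6   233.982] [0.6234 0.0892 0.04  ]
```

View pics/w9c.png

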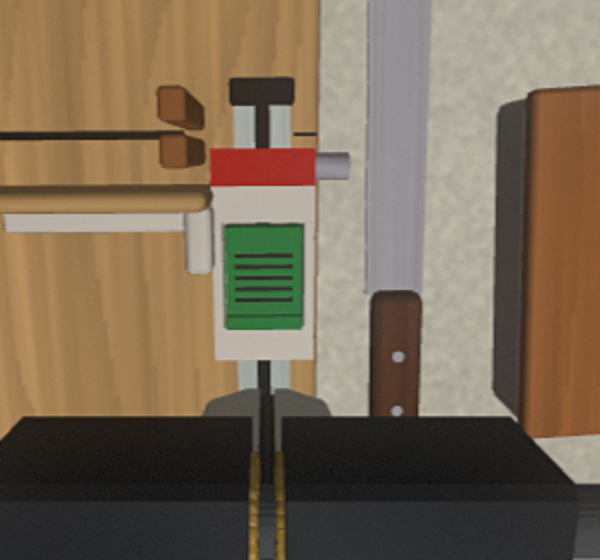

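View pics/s9.png

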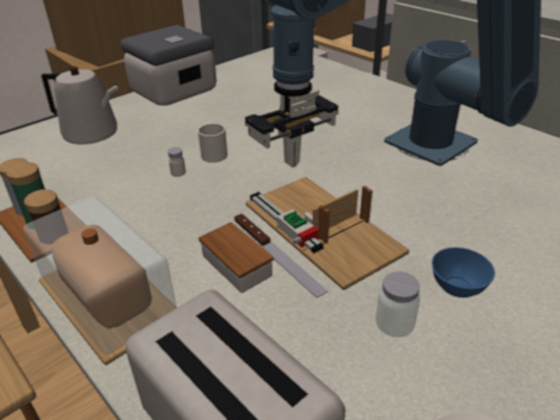

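The slider sits flush against the red stop: pad-to-stop centres measure 48 mm, which is 40 + 8 as it should be. The pad is back up, reading the same height as before.

```bash
python3 -c "
from workcell import bot
print(bot.hand_in())"
```

```text
the job is handed in; nothing more can be done
None
```

The fence is set: the slider is up against the red stop, the pad is released, and the job is handed in. It took about 10.5 s of the 40 s allowed.

- **Pressing:** I closed the gripper and pushed the pad fully down with the fingertips, at about 13–14 N, with the tip levelling off at 50.2 mm above the table. It stayed down for the whole push.
- **Pushing:** I pushed the fence about 91 mm along the rail. It ended when the tip stalled with 6 N back along the rail, which I took as contact with the stop. Then I lifted straight off.
- **Position check:** The last wrist picture shows no gap. Pad centre to stop centre measures 48 mm, which matches the 40 + 8 mm expected.
- **Pad check:** The pad reads the same height as before pressing, so it came back up. The wrist force is back to about zero, and the gripper is clear at 194 mm.
- **Other items:** Nothing else looks moved in the scene picture.

**Disagreements:**
- The networks' points were several millimetres off the colour and depth measurements. In the final wrist view they put the nose 4 mm past the stop face. I relied on the segmentation and the contact force.
- The depth readings of the pad were about 1.5 mm high.
- The press carried a steady sideways force of up to 7 N, which caused no visible trouble.

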